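# Bring the desk network back up from the switched power strip

## Robot

A 6-joint arm with a two-finger parallel gripper is mounted at the origin on the work surface. World frame = base frame: x ahead of the robot, y to its left, z up, the work surface at z = 0. Lengths are in m, angles in rad, forces in N, time in s.
With the tool pointing down it reaches from about 0.275 to 0.825 m from the base axis. Payload 5.2 kg.
Tool frame: the origin (TCP) lies midway between the tips of the shut fingers; the grasp point (between the pads) lies 19 mm behind it; z points along the fingers, y is the line along which they close (so a half turn about z gives the same grasp; the last joint's range is limited). The gripper opens to 93 mm and grips with 3 to 60 N. Pads are 15 mm wide; open, the fingers measure 128 mm over their backs; the gripper's body (75 mm by 188 mm) begins 65 mm behind the grasp point.
Start: joints at [0.902, 0.259, 1.535, -0, 1.348, -0.203], TCP at [0.247, 0.491, 0.219] pointing down, gripper open.
Joint ranges: [-3.14, 3.14], [-0.91, 2.08], [0.19, 2.58], [-1.22, 4.36], [0.22, 2.71], [-3.12, 3.12]. Speed limits (rad/s): [2.57, 2.57, 3.14, 3.14, 3.14, 3.14].

## Interface

Orientations are given as a unit quaternion [w, x, y, z].
In Python, from station import telemetry, viewer, order, cut_out, place_of gives the robot as it stands.
- The arm moves only by the tool send_rows, never from a script. Its argument "steps" is a list of rows, each a list of 6 numbers: the shift along the tool's x, y, z normalised to -1 to 1, where 1 is 100 mm, then the turn, a rotation vector about the tool's x, y, z normalised to -1 to 1, where 1 is 180 degrees. A call has exactly 8 rows; each row is the pose to reach, as a shift and turn from the pose commanded when the call began, along the tool's axes at that moment, turning the shorter way round; what a row does not reach only later rows make up. A row lasts 1/10 s, in which the tool goes at most 50 mm and 8.59 degrees, less where a joint would pass 70% of its speed; a pose out of reach is approached as far as the arm can. A call with a number of a shift or a turn outside -1 to 1 is refused whole. A call with a gripper value outside its range is refused whole. "jaw" is the opening, from -1 (shut) to 1 (fully open), set as the call begins (left out, the last holds). The fingers move at their own pace and stop on an object; "newtons" is the grip in N (left out, the last holds). Time passes only in rows, so rows that repeat a pose let the fingers close, or fill a call up. It gives the time, the measured TCP pose, the force, the opening and the grip force at its end, in the units of the state.
- telemetry.state(): the state, without advancing time (a new reading comes with each control period).
- viewer.snapshot(name): name is "scene" or "top"; returns a dict with "color" (480x640x3 uint8, blue, green, red), "vfov" (degrees; the focal length in pixels is half the picture's height over the tangent of half this angle, whatever the lens; pixels are square), "cx", "cy" (the principal point, pixels), "origin" and "attitude" of the camera in the world. Camera axes: x right, y down, z forward; pixel columns grow to the right and rows downward; lengths in m; the calibration is good to about 2 mm. A picture is of the moment at which its call begins. There is no depth.
- order.close_job(): hands the job in; it is judged then, once.
Trained networks look in a picture, given as the dict that the camera call returned (one of the last four; its "shot" number tells which), for a name from the list of things; names that differ only in an ending like _2 or _b are one class to them, and where a whole thing is asked for, a point or a joint stands for the part that bears it (a point fixed in the world has none). Each returns a list of dicts, best first, with "confidence" (0 to 1); they miss things now and then, are a little off and sometimes report something else, mostly with a low value. They report only what shows in the picture. A call takes as long as a camera call. They do not tell look-alikes from the thing itself.
- cut_out(picture, label): "mask" (480x640 bool, what is visible of it) and "rect" ([left, top, right, bottom] in pixels, round what is visible of it).
- place_of(picture, label): "position" ([column, row] in pixels: a listed point, or the origin of a listed thing).
The state is a dict: "time": time; "joint_pos": joint angles; "dq": joint speeds; "tau": joint torques, N m; "position": TCP position; "ee_rot": TCP orientation; "wrist_force": force on the tool from outside, world axes, zero at the start; "moment": the same for the moment, N m; "width": opening from 0.0 (shut) to 1.0 (fully open); "grasp_force": force on a finger pad.
Only numpy, scipy, OpenCV 4.12 (cv2) and the standard library are available. Lean on these libraries where they do the work, as an engineer would, in place of code of your own. Each camera call takes 0.05 s, during which the arm holds its last target. There are 200 camera calls.

## Task

The desk's network is down: bring it back up in the proper order at the power strip, pressing the white-dot half of each rocker lightly with a fingertip. Switch on the red main switch first, then the green switch in front of the black powerline adapter, and last the green switch in front of the white Wi-Fi extender. Leave the charger's and the night light's switches off, keep all four plug-ins seated in their sockets, and do not pick up or push aside anything else on the desk.

Things in the scene. Friction and masses are not known exactly. Their poses are not given: they have to be found in the camera images.
- strip: White power strip fixed to the desk, 340 (its y) x 90 (its x) x 34 mm high; origin: centre of its underside. Over 25 N on it is too heavy. Five rockers 29 mm to its -x side (towards the robot): red main switch at y +133 mm, green ones at +68, +2, -64, -130. Behind each green one, at x +20 mm, is the socket it switches, all in use; plug fronts are 36+ mm behind the dots.
- main (a joint): Red main switch, 32 mm (strip x) x 26 mm (strip y). Rocker: 0 rad = off (robot-side half, with the white dot, stands up), 0.34 = on (that half is level, 4 mm above the strip). It takes about 3 N down on the dot and stays where it is left; once over, the rubber-mounted switch sinks up to 4 mm, 3 N/mm. On above 0.26, off below 0.08.
- main_dot (a point): The white dot on the robot-side half of the red main rocker, on its face, 11 mm from the pivot line: press here. About 42 mm above the desk when off, 38 mm when on.
- sw1 (a joint): Green switch 1 counted from the red one, 26 (strip x) x 20 mm (strip y). Rocker: 0 rad = off (robot-side half, with the white dot, stands up), 0.34 = on (that half is level, 4 mm above the strip). It takes about 3 N down on the dot and stays where it is left; once over, the rubber-mounted switch sinks up to 4 mm, 3 N/mm. On above 0.26, off below 0.08.
- sw1_dot (a point): The white dot on the robot-side half of green rocker 1, on its face, 9 mm from the pivot line: press here. About 41 mm above the desk when off, 38 mm when on. The plug-in that this rocker switches stands straight behind it, its centre about 58 mm to the strip's +x side.
- sw2 (a joint): Green switch 2 counted from the red one, 26 (strip x) x 20 mm (strip y). Rocker: 0 rad = off (robot-side half, with the white dot, stands up), 0.34 = on (that half is level, 4 mm above the strip). It takes about 3 N down on the dot and stays where it is left; once over, the rubber-mounted switch sinks up to 4 mm, 3 N/mm. On above 0.26, off below 0.08.
- sw2_dot (a point): The white dot on the robot-side half of green rocker 2, on its face, 9 mm from the pivot line: press here. About 41 mm above the desk when off, 38 mm when on. The plug-in that this rocker switches stands straight behind it, its centre about 58 mm to the strip's +x side.
- sw3 (a joint): Green switch 3 counted from the red one, 26 (strip x) x 20 mm (strip y). Rocker: 0 rad = off (robot-side half, with the white dot, stands up), 0.34 = on (that half is level, 4 mm above the strip). It takes about 3 N down on the dot and stays where it is left; once over, the rubber-mounted switch sinks up to 4 mm, 3 N/mm. On above 0.26, off below 0.08.
- sw3_dot (a point): The white dot on the robot-side half of green rocker 3, on its face, 9 mm from the pivot line: press here. About 41 mm above the desk when off, 38 mm when on. The plug-in that this rocker switches stands straight behind it, its centre about 58 mm to the strip's +x side.
- sw4 (a joint): Green switch 4 counted from the red one, 26 (strip x) x 20 mm (strip y). Rocker: 0 rad = off (robot-side half, with the white dot, stands up), 0.34 = on (that half is level, 4 mm above the strip). It takes about 3 N down on the dot and stays where it is left; once over, the rubber-mounted switch sinks up to 4 mm, 3 N/mm. On above 0.26, off below 0.08.
- sw4_dot (a point): The white dot on the robot-side half of green rocker 4, on its face, 9 mm from the pivot line: press here. About 41 mm above the desk when off, 38 mm when on. The plug-in that this rocker switches stands straight behind it, its centre about 58 mm to the strip's +x side.
- powerline: Powerline network adapter: plain black block, 40 x 56 mm, 50 mm high above the strip, three small green lights on top. It sits loosely in one of the four sockets (which one varies) by an 11 mm foot; origin at the centre of the underside of its housing, on the strip's top face, 34 mm above the desk; axes as the strip's.
- extender: Wi-Fi extender: white block, 40 x 50 mm, 46 mm high above the strip, with two short upright antennas (60 mm) at its back and a blue spot on top. It sits loosely in one of the four sockets (which one varies) by an 11 mm foot; origin at the centre of the underside of its housing, on the strip's top face, 34 mm above the desk; axes as the strip's.
- charger: Phone charger: low grey block, 40 x 42 mm, 28 mm high above the strip, two black slots on top. It sits loosely in one of the four sockets (which one varies) by an 11 mm foot; origin at the centre of the underside of its housing, on the strip's top face, 34 mm above the desk; axes as the strip's.
- nightlight: Night light: white disc 45 mm wide with an amber dome, 34 mm high above the strip. It sits loosely in one of the four sockets (which one varies) by an 11 mm foot; origin at the centre of the underside of its housing, on the strip's top face, 34 mm above the desk; axes as the strip's.
- mouse: Bystander on the desk: a white computer mouse, 100 x 60 x 34 mm; origin at the centre of its underside.
- earbuds: Bystander on the desk: a white earbud case, 46 x 60 x 24 mm; origin at the centre of its underside.
- phone: Bystander on the desk: a black phone lying flat, 74 x 156 x 9 mm; origin at the centre of its underside.
- mug: Bystander on the desk: a blue ceramic mug, 76 mm wide and 90 mm high, handle to its +y; origin at the centre of its underside.
- can: Bystander on the desk: a red drink can, 66 mm wide, 120 mm high; origin at the centre of its underside.
Not all that is in view belongs to the job. What is shaped like the nightlight but pink is not meant. Leave any turquoise look-alike of the charger alone.

How it is judged:
By the outcome, as a careful person would: the job done as asked, in the order asked, and still so for the second after the job is handed in, with the robot touching nothing.
It also fails if it takes over 38 s, if anything falls off the work surface, if the arm or the gripper's body presses on something with over 40 N, if the wrist force passes 120 N, or if a joint passes its speed limit or range.

## Working session

There is one attempt and no reset: what is moved stays moved. The work goes in short steps, Python scripts to look and compute and a tool call to move; the robot and the scene stay as the last step left them, time stands still between calls to the robot, and variables do not carry over. Pictures are saved under pics/ and viewed, at most 10 in all, crops included, and the job is handed in when it is done.

Besides the shell and the picture viewer there is one more tool, called after "Call:" by a JSON object that holds its "fn" and its "kwargs". send_rows: Moves the arm, as the interface text tells. Its arguments: {"type":"object","properties":{"steps":{"type":"array","items":{"type":"array","items":{"type":"number"}}},"jaw":{"type":"number"},"newtons":{"type":"number"}},"required":["steps"]}

```bash
mkdir -p pics; cat > h.py <<'E'
import numpy as np, cv2
from scipy.spatial.transform import Rotation as R
from station import telemetry, viewer, order, cut_out, place_of
def rot(a):
    a=np.array(a,float)
    return a if a.shape==(3,3) else R.from_quat(a,scalar_first=True).as_matrix()
def ray(p,uv):
    f=240/np.tan(np.radians(p['vfov'])/2)
    d=rot(p['attitude'])@np.array([(uv[0]-p['cx'])/f,(uv[1]-p['cy'])/f,1])
    return np.array(p['origin']),d/np.linalg.norm(d)
def atz(p,uv,z):
    o,d=ray(p,uv); return o+d*(z-o[2])/d[2]
def tri(a,ua,b,ub):
    A=0;B=0
    for o,d in (ray(a,ua),ray(b,ub)):
        M=np.eye(3)-np.outer(d,d); A=A+M; B=B+M@o
    x=np.linalg.solve(A,B); o,d=ray(a,ua); o2,d2=ray(b,ub)
    return x, abs(np.dot(np.cross(d,d2)/np.linalg.norm(np.cross(d,d2)),o2-o))
E
python3 - <<'E'
from h import *
s=viewer.snapshot('scene'); t=viewer.snapshot('top')
cv2.imwrite('pics/s1.png',s['color']); cv2.imwrite('pics/t1.png',t['color'])
print(s['origin'],t['origin'],s['attitude'],t['attitude'],s['vfov'],t['vfov'])
for n in ['main_dot','sw1_dot','sw2_dot','sw3_dot','sw4_dot','strip','powerline','extender','charger','nightlight','mug','can']:
    a=place_of(s,n);b=place_of(t,n)
    print(n,[(np.round(x['position']),round(x['confidence'],2)) for x in a[:2]],[(np.round(x['position']),round(x['confidence'],2)) for x in b[:2]])
    if a and b: x,e=tri(s,a[0]['position'],t,b[0]['position']); print('   ',x.round(4),round(e,4), atz(t,b[0]['position'],.041).round(4))
print(telemetry.state())
E
```

```text
[ 1.354698   -0.70632831  1.02598065] [ 0.52403812 -0.07302512  1.13113401] [-0.35374794  0.84253926  0.36983913 -0.16795538] [-0.02915467  0.70887554 -0.70426768  0.02554429] 47.1055376541479 47.18944720765289
main_dot [(array([327., 211.]), 0.59)] [(array([275., 290.]), 0.63)]
    [0.5068 0.0299 0.0448] 0.0045 [0.5081 0.0321 0.041 ]
sw1_dot [(array([317., 228.]), 0.45)] [(array([303., 282.]), 0.59), (array([300., 254.]), 0.21)]
    [ 0.5235 -0.0247  0.0267] 0.0036 [ 0.5246 -0.0239  0.041 ]
sw2_dot [(array([302., 241.]), 0.43)] [(array([135., 266.]), 0.45), (array([337., 275.]), 0.44)]
    [ 0.5019  0.1425 -0.0154] 0.3689 [0.5545 0.3101 0.041 ]
sw3_dot [(array([287., 258.]), 0.54)] [(array([372., 264.]), 0.47)]
    [ 0.5616 -0.1594  0.037 ] 0.0013 [ 0.5611 -0.1596  0.041 ]
sw4_dot [(array([268., 269.]), 0.63)] [(array([403., 260.]), 0.69), (array([134., 266.]), 0.68)]
    [ 0.5683 -0.2208  0.0456] 0.0006 [ 0.5687 -0.2212  0.041 ]
strip [(array([313., 257.]), 0.8)] []
powerline [(array([334., 236.]), 0.87)] [(array([298., 254.]), 0.92)]
    [ 0.5795 -0.0135  0.0288] 0.0024 [ 0.5796 -
[... 931 characters left out ...]
: 1.3, 'joint_pos': array([ 9.02248453e-01,  2.58540932e-01,  1.53499727e+00,  3.49356328e-05,
        1.34799671e+00, -2.02782997e-01]), 'dq': array([ 9.14780195e-06,  2.53880222e-04, -7.51867231e-04,  2.01982200e-03,
       -8.88248609e-04, -6.68643530e-04]), 'tau': array([ 1.34183530e-03, -4.37211406e+01, -2.84307647e+01,  7.18133105e-02,
        3.13610898e-02, -2.02201886e-05]), 'position': array([0.24697393, 0.49144138, 0.21868566]), 'ee_rot': array([-3.25976733e-06,  2.30786861e-01,  9.73004329e-01,  3.33659713e-05]), 'wrist_force': array([-1.18940498, -0.45476369, -0.10490948]), 'moment': array([ 0.00089121, -0.01634853, -0.01117286]), 'grasp_force': 0.0, 'width': 0.9994301365306503}
```

```bash
python3 - <<'E'
import cv2
t=cv2.imread('pics/t1.png'); cv2.imwrite('pics/t1c.png',cv2.resize(t[170:320,240:440],None,fx=4,fy=4,interpolation=cv2.INTER_CUBIC))
s=cv2.imread('pics/s1.png'); cv2.imwrite('pics/s1c.png',cv2.resize(s[170:330,220:420],None,fx=3.7,fy=3.7,interpolation=cv2.INTER_CUBIC))
E
```

```text
(no output)
```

View pics/t1.png

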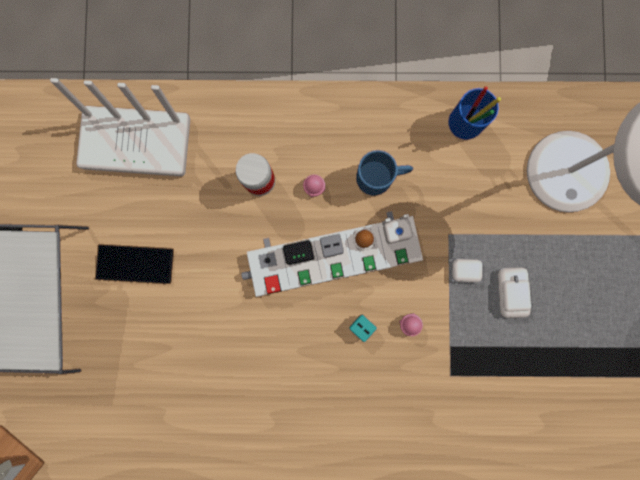

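View pics/t1c.png

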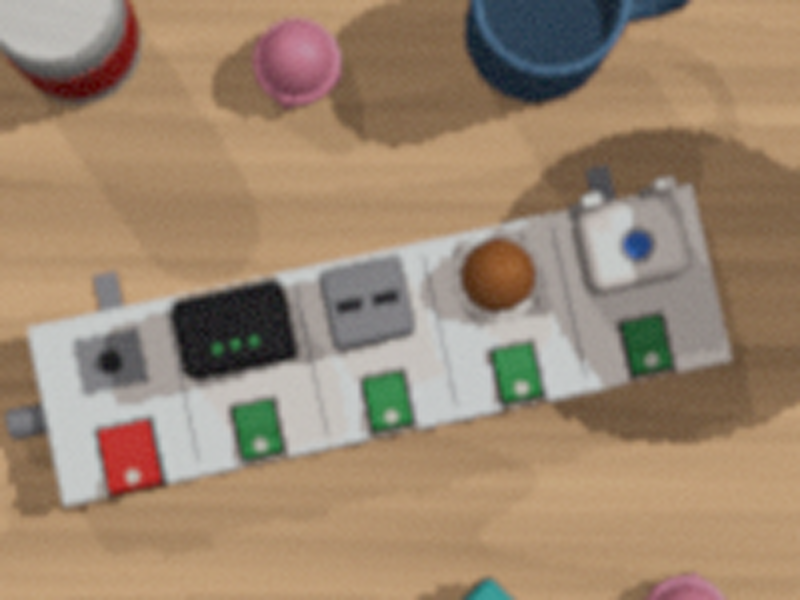

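View pics/s1c.png

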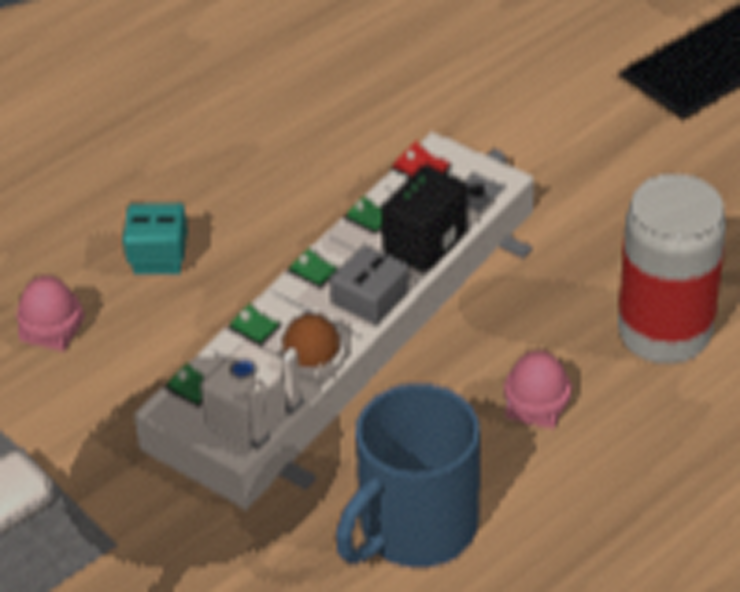

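```bash
python3 - <<'E'
from h import *
from scipy.optimize import least_squares
s=viewer.snapshot('scene'); t=viewer.snapshot('top')
tp=(np.array([(133,476),(261,444),(391,415),(520,387),(651,358)])+.5)/4-.5+[240,170]
sp=(np.array([[411,155]])+.5)/3.7-.5+[220,170]
L=np.array([(-40,133),(-38,68),(-38,2),(-38,-64),(-38,-130)])/1000
Z=[.042]+[.041]*4
P=np.array([atz(t,u,z)[:2] for u,z in zip(tp,Z)])
f=lambda v:(L@np.array([[np.cos(v[2]),np.sin(v[2])],[-np.sin(v[2]),np.cos(v[2])]])+v[:2]-P).ravel()
r=least_squares(f,[.58,-.1,.24]); print('strip',r.x,(r.fun*1000).round(1)); 
D=f(r.x).reshape(-1,2)+P; print('dots',D.round(4))
def proj(p,X):
    fo=240/np.tan(np.radians(p['vfov'])/2); c=rot(p['attitude']).T@(np.array(X)-p['origin']); return np.array([p['cx'],p['cy']])+fo*c[:2]/c[2]
im=cv2.resize(s['color'][190:290,250:345],None,fx=6,fy=6,interpolation=cv2.INTER_CUBIC)
for d,z in zip(D,Z):
    u=(proj(s,[*d,z])-[250,190]+.5)*6-.5; cv2.drawMarker(im,tuple(int(round(a)) for a in u),(255,0,255),0,12,1)
cv2.imwrite('pics/s2.png',im)
st=telemetry.state(); T=rot(st['ee_rot']); print('yaw turn',np.degrees(r.x[2]+np.pi/2-np.arctan2(T[1,1],T[0,1])))
print((T.T@(np.array([*D[0],.075])-st['position'])).round(4))
E
```

```text
strip [ 0.57928899 -0.08473631  0.22265198] [-0.1  0.1  0.1  0.2 -0.1  0.1  0.2 -0.5 -0.   0.1]
dots [[ 0.5109  0.0361]
 [ 0.5272 -0.0268]
 [ 0.5418 -0.0912]
 [ 0.5564 -0.1555]
 [ 0.5709 -0.2199]]
yaw turn 39.44791681601628
[-0.4403 -0.2882  0.1437]
```

View pics/s2.png

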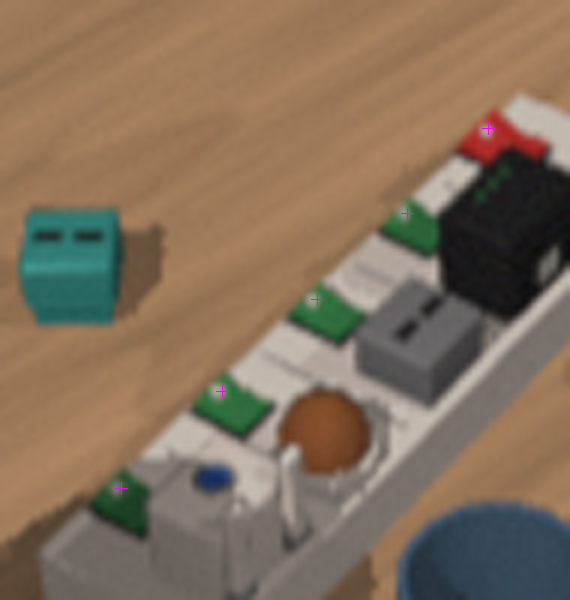

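Call:
{"fn": "send_rows", "kwargs": {"steps": [[-0.3,-0.2,0,0,0,-0.04],[-0.6,-0.4,0,0,0,-0.08],[-0.9,-0.6,0,0,0,-0.12],[-1,-0.65,0,0,0,-0.16],[-1,-0.65,0,0,0,-0.2],[-1,-0.65,0,0,0,-0.219],[-1,-0.65,0,0,0,-0.219],[-1,-0.65,0,0,0,-0.219]], "jaw": -1, "newtons": 10}}

```text
time: 2.2
position: [0.3071, 0.3884, 0.2187]
ee_rot: [0.0, -0.11, 0.994, 0.0]
wrist_force: [0.3, -0.6, -0.7]
width: 0.359
grasp_force: 0.0
```

```bash
cat > rel.py <<'E'
from h import *
import sys
D=np.array([[.5109,.0361],[.5272,-.0268],[.5418,-.0912],[.5564,-.1555],[.5709,-.2199]])
i=int(sys.argv[1]); z=float(sys.argv[2]); out=.0015
yaw=.22265; st=telemetry.state(); T=rot(st['ee_rot'])
x=np.array([*(D[i]-out*np.array([np.cos(yaw),np.sin(yaw)])),z])
print(round(st['time'],2),st['position'].round(4),'yawerr',np.degrees(yaw+np.pi/2-np.arctan2(T[1,1],T[0,1])).round(2),'tilt',T[:,2].round(3),'w',round(st['width'],3),'F',st['wrist_force'].round(1))
print('rel units',((T.T@(x-st['position']))*10).round(3))
E
python3 rel.py 0 .075
```

```text
2.2 [0.3071 0.3884 0.2187] yawerr 0.12 tilt [ 0.  0. -1.] w 0.359 F [ 0.3 -0.6 -0.7]
rel units [-1.203 -3.884  1.437]
```

Call:
{"fn": "send_rows", "kwargs": {"steps": [[-0.12,-0.4,0,0,0,0],[-0.24,-0.8,0,0,0,0],[-0.3,-1,0,0,0,0],[-0.3,-1,0,0,0,0],[-0.3,-1,0,0,0,0],[-0.3,-1,0,0,0,0],[-0.3,-1,0,0,0,0],[-0.3,-1,0,0,0,0]]}}

```text
time: 3.0
position: [0.3579, 0.2982, 0.2186]
ee_rot: [-0.0, -0.112, 0.994, 0.0]
wrist_force: [-0.3, -0.2, -0.0]
width: 0.002
grasp_force: 0.0
```

Call:
{"fn": "send_rows", "kwargs": {"steps": [[-0.12,-0.4,0,0,0,0],[-0.24,-0.8,0,0,0,0],[-0.3,-1,0,0,0,0],[-0.3,-1,0,0,0,0],[-0.3,-1,0,0,0,0],[-0.3,-1,0,0,0,0],[-0.3,-1,0,0,0,0],[-0.3,-1,0,0,0,0]]}}

```text
time: 3.8
position: [0.4093, 0.2074, 0.2187]
ee_rot: [0.0, -0.112, 0.994, 0.0]
wrist_force: [0.6, 0.5, -0.3]
width: 0.005
grasp_force: 0.0
```

Call:
{"fn": "send_rows", "kwargs": {"steps": [[-0.12,-0.4,0,0,0,0],[-0.24,-0.8,0,0,0,0],[-0.3,-1,0,0,0,0],[-0.3,-1,0,0,0,0],[-0.3,-1,0,0,0,0],[-0.3,-1,0,0,0,0],[-0.3,-1,0,0,0,0],[-0.3,-1,0,0,0,0]]}}

```text
time: 4.6
position: [0.4606, 0.1165, 0.2188]
ee_rot: [0.0, -0.112, 0.994, 0.0]
wrist_force: [-0.7, -0.3, 0.2]
width: 0.006
grasp_force: 0.0
```

Call:
{"fn": "send_rows", "kwargs": {"steps": [[-0.1,-0.3,0,0,0,0],[-0.2,-0.6,0,0,0,0],[-0.3,-0.88,0,0,0,0],[-0.3,-0.88,0.3,0,0,0],[-0.3,-0.88,0.6,0,0,0],[-0.3,-0.88,0.9,0,0,0],[-0.3,-0.88,1,0,0,0],[-0.3,-0.88,1,0,0,0]]}}

```text
time: 5.4
position: [0.5086, 0.0369, 0.1175]
ee_rot: [-0.002, -0.111, 0.994, 0.0]
wrist_force: [0.3, -1.4, -0.3]
width: 0.005
grasp_force: 0.0
```

```bash
python3 rel.py 0 .042
```

```text
5.4 [0.5086 0.0369 0.1175] yawerr -0.01 tilt [-0.003  0.    -1.   ] w 0.005 F [ 0.3 -1.4 -0.3]
rel units [-0.008 -0.014  0.755]
```

Call:
{"fn": "send_rows", "kwargs": {"steps": [[0,-0.01,0.3,0,0,0],[-0.01,-0.01,0.55,0,0,0],[-0.01,-0.01,0.67,0,0,0],[-0.01,-0.01,0.7,0,0,0],[-0.01,-0.01,0.7,0,0,0],[-0.01,-0.01,0.7,0,0,0],[-0.01,-0.01,0.7,0,0,0],[-0.01,-0.01,0.7,0,0,0]]}}

```text
time: 6.2
position: [0.5115, 0.0356, 0.0495]
ee_rot: [0.001, -0.111, 0.994, -0.0]
wrist_force: [0.1, 0.5, -0.3]
width: 0.005
grasp_force: 0.0
```

```bash
python3 rel.py 0 .037
```

```text
6.2 [0.5115 0.0356 0.0495] yawerr 0.02 tilt [ 0.002 -0.    -1.   ] w 0.005 F [ 0.1  0.5 -0.3]
rel units [0.02  0.006 0.125]
```

Call:
{"fn": "send_rows", "kwargs": {"steps": [[0.015,0,0.02,0,0,0],[0.015,0,0.04,0,0,0],[0.015,0,0.06,0,0,0],[0.015,0,0.08,0,0,0],[0.015,0,0.1,0,0,0],[0.015,0,0.115,0,0,0],[0.015,0,0.125,0,0,0],[0.015,0,0.125,0,0,0]]}}

```text
time: 7.0
position: [0.5089, 0.0353, 0.0363]
ee_rot: [-0.001, -0.111, 0.994, 0.0]
wrist_force: [-4.5, -1.0, 7.6]
width: 0.006
grasp_force: 4.1
```

```bash
python3 rel.py 0 .036
```

```text
7.0 [0.5089 0.0353 0.0363] yawerr 0.02 tilt [-0.001 -0.    -1.   ] w 0.006 F [-4.5 -1.   7.6]
rel units [-0.006  0.003  0.003]
```

Call:
{"fn": "send_rows", "kwargs": {"steps": [[0,0,-0.1,0,0,0],[0,0,-0.3,0,0,0],[0,0,-0.6,0,0,0],[0,0,-0.9,0,0,0],[0,0,-1,0,0,0],[0.3,0,-1,0,0,0],[0.6,0,-1,0,0,0],[0.9,0,-1,0,0,0]]}}

```text
time: 7.8
position: [0.4207, 0.0155, 0.1356]
ee_rot: [-0.0, -0.111, 0.994, 0.0]
wrist_force: [-0.6, 0.3, 0.1]
width: 0.008
grasp_force: 0.0
```

```bash
python3 rel.py 1 .055; python3 - <<'E'
from h import *
s=viewer.snapshot('scene');t=viewer.snapshot('top')
a=cv2.resize(s['color'][190:290,250:345],None,fx=4,fy=4,interpolation=cv2.INTER_CUBIC)
b=cv2.resize(t['color'][210:310,245:345],None,fx=4,fy=4,interpolation=cv2.INTER_CUBIC)
cv2.imwrite('pics/m3.png',np.hstack([a,b]))
E
```

```text
7.8 [0.4207 0.0155 0.1356] yawerr 0.0 tilt [-0.  0. -1.] w 0.008 F [-0.6  0.3  0.1]
rel units [-0.931 -0.648  0.806]
```

View pics/m3.png

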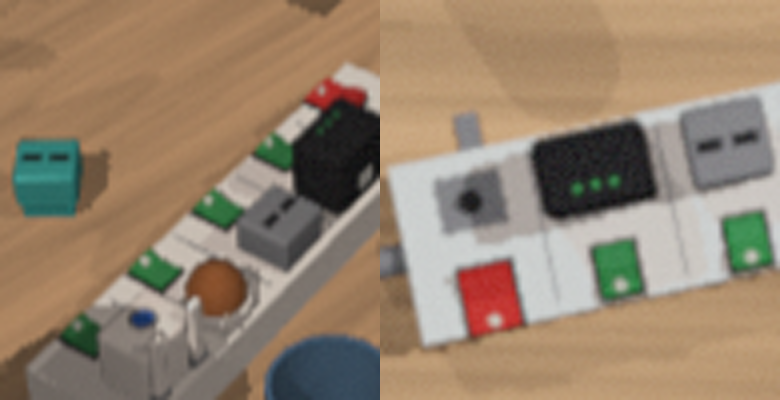

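```bash
cat > cmp.py <<'E'
from h import *
import sys
s=viewer.snapshot('scene')['color']; o=cv2.imread('pics/s1.png')
name=sys.argv[1]; rows=[]
for u,v in eval(sys.argv[2]):
    rows.append(np.vstack([cv2.resize(i[v-15:v+15,u-15:u+15],None,fx=9,fy=9,interpolation=cv2.INTER_CUBIC) for i in (o,s)]))
cv2.imwrite(name,np.hstack(rows))
E
python3 cmp.py pics/c1.png '[(333,213),(318,227)]'
```

```text
(no output)
```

View pics/c1.png

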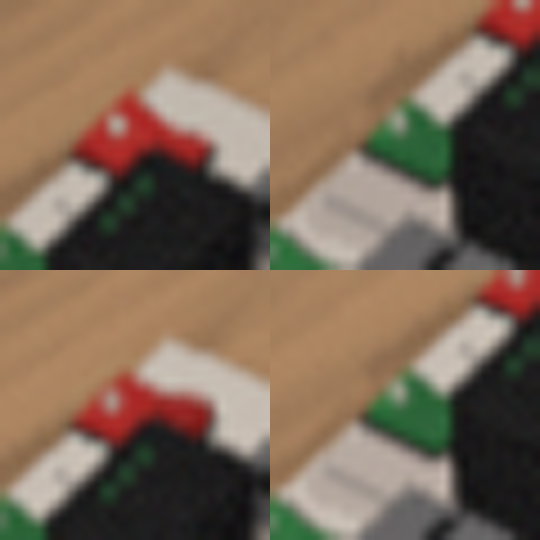

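The red rocker has clearly flipped: the dot dropped about 1 px at (331,212) and its rear half rose, while green 1 is unchanged. Next is sw1.

Call:
{"fn": "send_rows", "kwargs": {"steps": [[-0.3,-0.22,0,0,0,0],[-0.6,-0.44,0,0,0,0],[-0.93,-0.648,0,0,0,0],[-0.93,-0.648,0.25,0,0,0],[-0.93,-0.648,0.5,0,0,0],[-0.93,-0.648,0.7,0,0,0],[-0.93,-0.648,0.85,0,0,0],[-0.93,-0.648,0.85,0,0,0]]}}

```text
time: 8.75
position: [0.5261, -0.0267, 0.0485]
ee_rot: [-0.002, -0.111, 0.994, 0.001]
wrist_force: [-0.4, 1.0, 0.1]
width: 0.007
grasp_force: 0.0
```

```bash
python3 rel.py 1 .036
```

```text
8.75 [ 0.5261 -0.0267  0.0485] yawerr 0.03 tilt [-0.004  0.001 -1.   ] w 0.007 F [-0.4  1.   0.1]
rel units [ 0.004 -0.004  0.125]
```

Call:
{"fn": "send_rows", "kwargs": {"steps": [[0,0,0.02,0,0,0],[0,0,0.04,0,0,0],[0,0,0.06,0,0,0],[0,0,0.08,0,0,0],[0,0,0.1,0,0,0],[0,0,0.115,0,0,0],[0,0,0.13,0,0,0],[0,0,0.13,0,0,0]]}}

```text
time: 9.55
position: [0.5262, -0.0273, 0.0381]
ee_rot: [-0.0, -0.111, 0.994, -0.0]
wrist_force: [-3.2, -0.6, 4.6]
width: 0.003
grasp_force: 2.2
```

Slightly deeper, to match the main press, then lift.

Call:
{"fn": "send_rows", "kwargs": {"steps": [[0,0,0.008,0,0,0],[0,0,0.016,0,0,0],[0,0,0.02,0,0,0],[0,0,0.02,0,0,0],[0,0,0.02,0,0,0],[0,0,0.02,0,0,0],[0,0,0.02,0,0,0],[0,0,0.02,0,0,0]]}}

```text
time: 10.35
position: [0.5262, -0.0273, 0.0366]
ee_rot: [-0.0, -0.111, 0.994, -0.0]
wrist_force: [-6.4, -1.7, 8.6]
width: 0.003
grasp_force: 4.3
```

Call:
{"fn": "send_rows", "kwargs": {"steps": [[0,0,-0.1,0,0,0],[0,0,-0.3,0,0,0],[0,0,-0.6,0,0,0],[0,0,-0.9,0,0,0],[0,0,-1,0,0,0],[0.3,0,-1,0,0,0],[0.6,0,-1,0,0,0],[0.9,0,-1,0,0,0]]}}

```text
time: 11.15
position: [0.438, -0.0469, 0.1356]
ee_rot: [0.0, -0.111, 0.994, 0.0]
wrist_force: [0.1, 0.9, -0.6]
width: 0.007
grasp_force: 0.0
```

```bash
python3 cmp.py pics/c2.png '[(333,213),(318,227),(303,242)]'; python3 rel.py 4 .050
```

```text
11.2 [ 0.433  -0.0465  0.1349] yawerr -0.03 tilt [-0.005  0.001 -1.   ] w 0.005 F [-3.6  0.4 -0.6]
rel units [-0.95  -1.998  0.84 ]
```

View pics/c2.png

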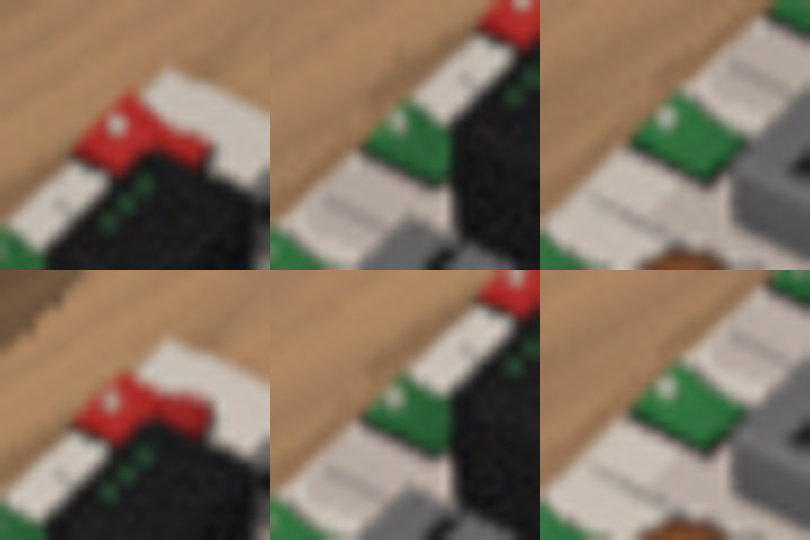

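sw1 is over: its dot moved by (-5,+6) in the crop, sw2 is unchanged, and the force rose at 2.7 N/mm, which matches the rubber mount. Now sw4, in front of the white extender.

Call:
{"fn": "send_rows", "kwargs": {"steps": [[0,-0.3,0,0,0,0],[0,-0.6,0,0,0,0],[0,-0.9,0,0,0,0],[0,-1,0,0,0,0],[0,-1,0,0,0,0],[0,-1,0,0,0,0],[0,-1,0,0,0,0],[0,-1,0,0,0,0]]}}

```text
time: 12.0
position: [0.4607, -0.1434, 0.1361]
ee_rot: [-0.0, -0.112, 0.994, 0.0]
wrist_force: [0.1, 0.7, 0.1]
width: 0.006
grasp_force: 0.0
```

Call:
{"fn": "send_rows", "kwargs": {"steps": [[-0.2,-0.3,0,0,0,0],[-0.5,-0.6,0,0,0,0],[-0.8,-0.9,0,0,0,0],[-0.9,-0.98,0.2,0,0,0],[-0.9,-0.98,0.5,0,0,0],[-0.9,-0.98,0.7,0,0,0],[-0.9,-0.98,0.8,0,0,0],[-0.9,-0.98,0.8,0,0,0]]}}

```text
time: 12.8
position: [0.5694, -0.2192, 0.0548]
ee_rot: [-0.001, -0.111, 0.994, 0.001]
wrist_force: [0.9, 0.3, 0.7]
width: 0.006
grasp_force: 0.0
```

```bash
python3 rel.py 4 .036
```

```text
12.8 [ 0.5694 -0.2192  0.0548] yawerr -0.01 tilt [-0.003  0.002 -1.   ] w 0.006 F [0.9 0.3 0.7]
rel units [ 0.001 -0.011  0.188]
```

Call:
{"fn": "send_rows", "kwargs": {"steps": [[0,-0.01,0.06,0,0,0],[0,-0.01,0.1,0,0,0],[0,-0.01,0.12,0,0,0],[0,-0.01,0.14,0,0,0],[0,-0.01,0.16,0,0,0],[0,-0.01,0.18,0,0,0],[0,-0.01,0.195,0,0,0],[0,-0.01,0.195,0,0,0]]}}

```text
time: 13.6
position: [0.5701, -0.2217, 0.0371]
ee_rot: [-0.0, -0.111, 0.994, -0.0]
wrist_force: [-4.4, -1.2, 7.7]
width: 0.002
grasp_force: 3.7
```

Call:
{"fn": "send_rows", "kwargs": {"steps": [[0,0,0.006,0,0,0],[0,0,0.006,0,0,0],[0,0,0.006,0,0,0],[0,0,-0.1,0,0,0],[0,0,-0.4,0,0,0],[0,0,-0.7,0,0,0],[0,0,-1,0,0,0],[0.3,0,-1,0,0,0]]}}

```text
time: 14.4
position: [0.5464, -0.2293, 0.1418]
ee_rot: [0.005, -0.112, 0.994, -0.003]
wrist_force: [0.4, -1.2, 0.1]
width: 0.004
grasp_force: 0.0
```

Call:
{"fn": "send_rows", "kwargs": {"steps": [[0.3,0,0,0,0,0],[0.6,0,0,0,0,0],[0.9,0,0,0,0,0],[1,0,0,0,0,0],[1,0,0,0,0,0],[1,0,0,0,0,0],[1,0,0,0,0,0],[1,0,0,0,0,0]]}}

```text
time: 15.2
position: [0.4447, -0.2498, 0.1365]
ee_rot: [0.0, -0.111, 0.994, 0.0]
wrist_force: [0.5, -0.5, 0.2]
width: 0.004
grasp_force: 0.0
```

```bash
python3 cmp.py pics/c3.png '[(318,227),(287,257),(270,273)]'
```

```text
(no output)
```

View pics/c3.png

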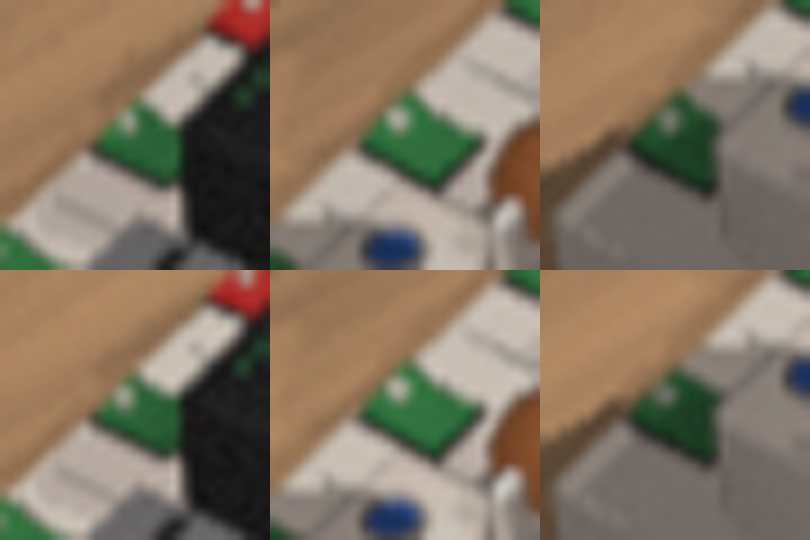

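```bash
python3 - <<'E'
from h import *
s=viewer.snapshot('scene')['color']; o=cv2.imread('pics/s1.png')
for n,(u,v) in dict(main=(331,211),sw1=(317,225),sw2=(302,240),sw3=(287,255),sw4=(270,271)).items():
    c=[]
    for i in (o,s):
        w=i[v-3:v+5,u-4:u+4,2].astype(float) if n!='main' else i[v-3:v+5,u-4:u+4,1].astype(float)
        p=cv2.resize(w,None,fx=8,fy=8,interpolation=cv2.INTER_CUBIC); p=cv2.GaussianBlur(p,(0,0),6)
        y,x=np.unravel_index(p[16:48,16:48].argmax(),(32,32)); c.append(((x+16)/8,(y+16)/8))
    print(n,np.subtract(c[1],c[0]))
E
```

```text
main [0. 0.]
sw1 [0.    0.375]
sw2 [0. 0.]
sw3 [0. 0.]
sw4 [0. 0.]
```

```bash
python3 - <<'E'
from h import *
s=viewer.snapshot('scene')['color']; o=cv2.imread('pics/s1.png')
up=lambda i:cv2.resize(i,None,fx=8,fy=8,interpolation=cv2.INTER_CUBIC)
for n,(u,v) in dict(main=(332,212),sw1=(317,226),sw2=(302,240),sw3=(287,256),sw4=(270,271)).items():
    a=up(o[v-10:v+11,u-10:u+11])[56:112,56:112]; b=up(s[v-10:v+11,u-10:u+11])
    r=cv2.matchTemplate(b[36:132,36:132],a,cv2.TM_CCOEFF_NORMED); _,m,_,l=cv2.minMaxLoc(r)
    d=np.abs(o[v-6:v+7,u-6:u+7].astype(int)-s[v-6:v+7,u-6:u+7]).mean()
    print(n,((np.array(l)-20)/8),round(m,3),'absdiff',round(d,1))
E
```

```text
main [-0.625  0.5  ] 0.966 absdiff 8.4
sw1 [-0.375  0.375] 0.963 absdiff 6.9
sw2 [0. 0.] 0.999 absdiff 3.9
sw3 [0. 0.] 0.999 absdiff 3.9
sw4 [-0.375  0.5  ] 0.982 absdiff 5.1
```

Exactly main, sw1 and sw4 have switched, and sw2 and sw3 are unchanged.

```bash
python3 -c "
from station import order; print(order.close_job())"
```

```text
the job is handed in; nothing more can be done
None
```

I switched on the red main switch, then green 1 (powerline adapter), then green 4 (Wi-Fi extender); the camera shows all three over and the charger's and night light's switches still off, and the job is handed in.

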